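# Spring check of a tilting mirror mount

### The job

Check the springs of the tilting mirror mount: with the fingertips press down its yellow corner cap until the pointer stands over the yellow band on the scale, hold it there for about a second without running past the band, and let the plate spring back to zero. Then do the same with the red cap and the red band, and finish clear of the mount with the pointer back at zero. Do not touch the mirror or the pointer or shift the bands, and do not pick up or push aside the cutters, the pen or the tube rack lying around.

Things in the scene. Friction and masses are not known exactly. Their poses are not given: they have to be found in the camera images.
- mirror_mount: Grey base plate, fixed, 130 (x) x 190 (y) x 12 mm; origin: centre of its underside on the desk; z up, +x away from the robot (turned up to 0.35 rad) towards the white arc scale upright at the back (top 135 mm up), +y towards the yellow cap. Tilt axis along x at y = 0, z = 45 mm. Stands elsewhere at each start.
- tilt_plate (a joint): Tilt of the dark plate (90 x 150 x 8 mm) in rad: 0 = level, where its springs return it when let go; positive = red side down, negative = yellow side down; hard stops at +-0.36. Spring 3.5 N m/rad: about 9 N on a cap at 0.16 rad. Pressing a cap by 1 mm tilts it about 0.015 rad. The pointer is fixed to it and leans to the pressed side.
- yellow_cap_top (a point): Centre of the flat top of the yellow cap (28 mm diameter, 14 mm high, fixed on the front left corner of the tilt plate; tilt_plate_c1), where it is pressed straight down: 63 mm above the desk when the plate is level, 65 mm to the +y side of the tilt axis and 28 mm in front (-x) of the mount's centre. Goes down about 6 to 17 mm for the band.
- red_cap_top (a point): Centre of the flat top of the red cap (28 mm diameter, 14 mm high, fixed on the front right corner of the tilt plate; tilt_plate_c2), where it is pressed straight down: 63 mm above the desk when the plate is level, 65 mm to the -y side of the tilt axis and 28 mm in front (-x) of the mount's centre. Goes down about 6 to 17 mm for the band.
- pointer_tip (a point): Tip of the thin black pointer, 2 mm wide, that stands up from the back edge of the tilt plate in front of the scale, 86 mm from the tilt axis. Not to be touched, nor the round mirror (54 mm, its top 53 mm above the desk) in the middle of the plate. Behind the mount the laser head hangs, its underside 0.29 to 0.33 m above the desk from x = 0.545 m on: stay in front of it.
- yellow_mark (a point): Centre of the yellow band on the scale, 8 mm wide, 86 mm from the tilt axis, at a tilt of -0.09 to -0.25 rad, elsewhere at each start. Its y axis runs along the scale: the pointer stands over the band when the tip is within 4 mm of this point along y. At zero tilt the tip is 8 to 21 mm off on the -y side; past the band it is on the +y side.
- red_mark (a point): Centre of the red band on the scale, 8 mm wide, 86 mm from the tilt axis, at a tilt of +0.09 to +0.25 rad, elsewhere at each start. Its y axis runs along the scale: the pointer stands over the band when the tip is within 4 mm of this point along y. At zero tilt the tip is 8 to 21 mm off on the +y side; past the band it is on the -y side.
- cutter_a: Bystander: loose small cutter in a green clip, 49 x 18 x 13 mm, lying left of the mount; origin at the centre of its underside.
- cutter_b: Bystander: loose small cutter in a green clip, 49 x 18 x 13 mm, lying on the 4 mm high perforated board right of the mount; origin at the centre of its underside.
- marker_pen: Bystander: loose white pen with a red cap, 17 x 135 x 16 mm, long along its y, lying on the low perforated board right of the mount; origin at the centre of its underside.
- tube_rack: Bystander: loose blue rack with grey tubes, 106 x 45 x 77 mm high, standing left of the mount; origin at the centre of its underside.

How it is judged:
By the outcome, as a careful person would: the job done as asked, in the order asked, and still so for the second after the job is handed in, with the robot touching nothing.
It also fails if it takes over 48 s, if anything falls off the work surface, if the arm or the gripper's body presses on something with over 40 N, if the wrist force passes 120 N, or if a joint passes its speed limit or range.

### The arm

A 6-joint arm with a two-finger parallel gripper is mounted at the origin on a cart in front of the work surface, level with it; the furniture and walls round the work are solid. World frame = base frame: x ahead of the robot, y to its left, z up, the work surface at z = 0. Lengths are in m, angles in rad, forces in N, time in s.
With the tool pointing down it reaches from about 0.325 to 0.9 m from the base axis. Payload 3.5 kg.
Tool frame: the origin (TCP) lies on the centre line of the jaws, within the pads' length; the fingertips stand 22 mm ahead of it and the grasp point (between the pads) lies 3 mm ahead of it; z points along the fingers, y is the direction in which the jaws open and shut (so a half turn about z gives the same grasp; the last joint's range is limited). The gripper opens to 85 mm and grips with 20 to 120 N. Pads are 22 mm wide; open, the fingers measure 114 mm over their backs; the gripper's body (76 mm by 85 mm) begins 54 mm behind the grasp point. The pads swing forward as they close: fully open they stand 13 mm farther back than shut.
Start: joints at [-1.327, 0.276, -0.026, 1.268, 0, 1.467], TCP at [0.212, -0.588, 0.253] pointing down, gripper open.
Joint ranges: [-3.12, 3.12], [-0.85, 1.88], [-1.08, 1.24], [-1.95, 2.15], [-1.57, 1.53], [-3.14, 3.14]. Speed limits (rad/s): [2.57, 2.57, 3.14, 3.14, 3.14, 3.14].

### API

Orientations are given as a unit quaternion [w, x, y, z].
In Python, from rig import bot gives the robot as it stands. The module is installed in compiled form; this text tells all that it offers.
- The arm moves only by the tool apply_moves, never from a script. Its arguments are lists of equal length, an entry for each row: "slide": the shift along the world's x, y, z in cm, a list of three; "dr": the turn, a rotation vector about the world's x, y, z in rad, a list of three; "fingers": the opening in per cent of the stroke, from 0 (shut) to 100 (fully open). A call has 1 to 20 rows; each row is the pose to reach, as a shift and turn from the pose commanded when the call began; what a row does not reach only later rows make up. A row lasts 1/8 s, in which the tool goes at most 62.5 mm and 10.7 degrees, less where a joint would pass 70% of its speed; a pose out of reach is approached as far as the arm can. A call with a gripper value outside its range is refused whole. The fingers move at their own pace and stop on an object; "force" is the grip in N (left out, the last holds). Time passes only in rows, so rows that repeat a pose let the fingers close. It gives the time, the measured TCP pose, the force and the opening at its end, in the units of the state.
- bot.get_state(): the state, without advancing time (a new reading comes with each control period).
- bot.read_camera(name): name is "side" or "top" or "wrist"; returns a dict with "image" (420x560x3 uint8, blue, green, red), "vertical_fov" (degrees; the focal length in pixels is half the picture's height over the tangent of half this angle, whatever the lens; pixels are square), "cx", "cy" (the principal point, pixels), "position" and "orientation" of the camera in the world; the wrist camera has in their place "hand_eye" (4x4, takes a point from camera to tool coordinates, whose origin is the TCP and whose axes are the flange's). Camera axes: x right, y up, looking along -z (the intrinsics and any distortion apply to the point x, -y, -z); pixel columns grow to the right and rows downward; lengths in m; the calibration is good to about 2 mm. A picture is of the moment at which its call begins: read the wrist's pose just before it. There is no depth.
- bot.finish_job(): hands the job in, once; it reports no verdict.
The state is a dict: "time": time; "joint_pos": joint angles; "joint_velocities": joint speeds; "effort": joint torques, N m; "eef_pos": TCP position; "tcp_rot": TCP orientation; "contact_force": force on the tool from outside, world axes, zero at the start; "moment": the same for the moment, N m; "grip_width": finger opening in m.
Only numpy, scipy, OpenCV 4.12 (cv2) and the standard library are available. Lean on these libraries where they do the work, as an engineer would, in place of code of your own. Each camera call takes 0.05 s, during which the arm holds its last target.

## Working session

There is one attempt and no reset: what is moved stays moved. The work goes in short steps, Python scripts to look and compute and a tool call to move; the robot and the scene stay as the last step left them, time stands still between calls to the robot, and variables do not carry over. Pictures are saved under pics/ and viewed, and the job is handed in when it is done.

Besides the shell and the picture viewer there is one more tool, called after "Call:" as name(argument=value, ...) on one line, values as JSON. apply_moves: Moves the arm, as the interface text tells. Its arguments: {"type":"object","properties":{"slide":{"type":"array"},"dr":{"type":"array"},"fingers":{"type":"array"},"force":{"type":"number"}},"required":["slide","dr","fingers"]}

```bash
mkdir -p pics; python3 - <<'E'
from rig import bot
import cv2
s=bot.get_state()
for k in s: print(k,s[k])
for n in ("side","top","wrist"):
    c=bot.read_camera(n); cv2.imwrite(f"pics/{n}0.png",c["image"])
    print(n,{k:v for k,v in c.items() if k!="image"})
E
```

```text
time 0.0
joint_pos [-1.32739904e+00  2.77180335e-01 -2.78638949e-02  1.26798502e+00
 -2.43304356e-05  1.46741187e+00]
joint_velocities [-0.00032383 -0.00021394 -0.00066464 -0.00050785  0.0014262   0.00033237]
effort [-1.11234622e-03 -4.45512092e+01  2.95200223e+01  1.64261920e-02
 -1.78696132e-04 -4.42325643e-06]
eef_pos [ 0.21224123 -0.58710062  0.25213824]
tcp_rot [-1.11287829e-03  9.85004810e-01  1.72523268e-01 -9.02312203e-05]
contact_force [0.15499908 1.07864111 0.13552972]
moment [ 0.00956103 -0.00176324 -0.01041991]
grip_width 0.0853839238654736
side {'vertical_fov': 51.32044950148867, 'cx': 276.2019906108351, 'cy': 209.96440951760644, 'position': array([ 0.42334148, -0.49878919,  0.60001621]), 'orientation': array([ 0.89688144,  0.44000441, -0.01660999, -0.04152003])}
top {'vertical_fov': 48.08741335124722, 'cx': 278.42862828734, 'cy': 206.1869971620963, 'position': array([0.41309334, 0.16024453, 0.98555406]), 'orientation': array([ 0.7077274 ,  0.02940604, -0.02736256, -0.70534282])}
wrist {'vertical_fov': 70.30603300745153, 'cx': 276.4189126809585, 'cy': 207.40227289104917, 'hand_eye': array([[ 4.63192287e-04,  9.48229957e-01,  3.17584215e-01,
         8.12361444e-02],
       [ 9.99999463e-01, -1.44700973e-04, -1.02644346e-03,
         8.14429448e-04],
       [-9.27349695e-04,  3.17584520e-01, -9.48229515e-01,
        -1.20770241e-01],
       [ 0.00000000e+00,  0.00000000e+00,  0.00000000e+00,
         1.00000000e+00]])}
```

View pics/top0.png

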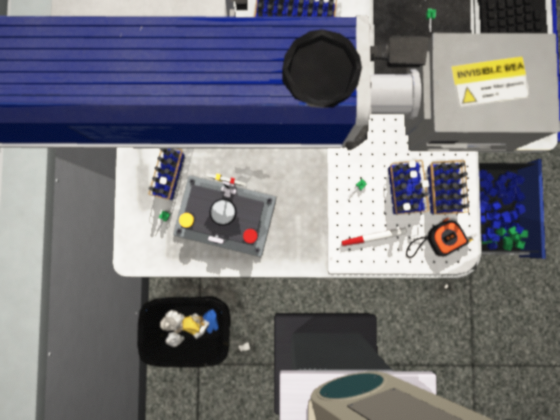

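View pics/side0.png

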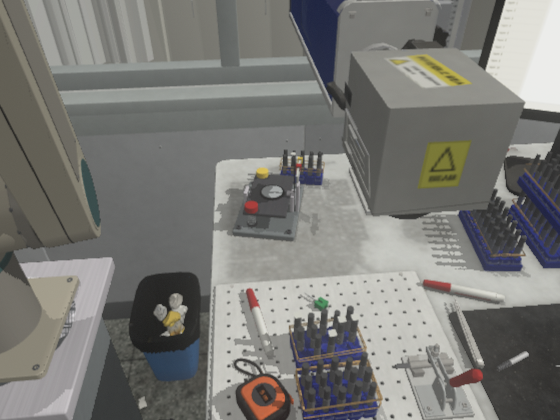

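View pics/wrist0.png

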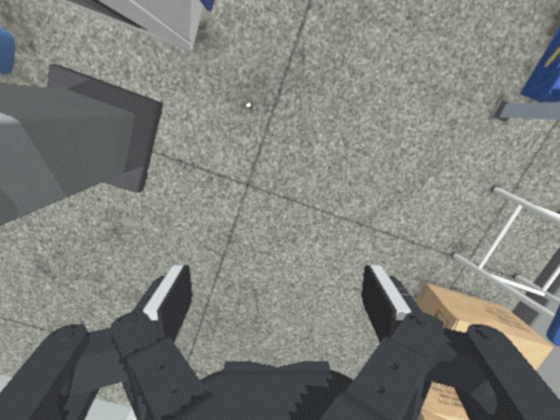

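The top view shows the yellow cap near (186,220), the red cap near (250,236), the mirror at (222,212), and the scale with its bands near (218–234,180). Next I'll measure the caps by casting rays.

```bash
cat > h.py <<'E'
import numpy as np, cv2
from scipy.spatial.transform import Rotation as R
from rig import bot
def rot(q): return R.from_quat([q[1],q[2],q[3],q[0]]).as_matrix()
def cam(n):
    s=bot.get_state(); c=bot.read_camera(n)
    if n=="wrist":
        H=np.array(c["hand_eye"]); Rt=rot(s["tcp_rot"]); c["P"]=Rt@H[:3,3]+s["eef_pos"]; c["R"]=Rt@H[:3,:3]
    else: c["P"]=np.array(c["position"]); c["R"]=rot(c["orientation"])
    c["f"]=c["image"].shape[0]/2/np.tan(np.radians(c["vertical_fov"])/2)
    return c
def ray(c,u,v):
    d=c["R"]@np.array([(u-c["cx"])/c["f"],-(v-c["cy"])/c["f"],-1]); return d/np.linalg.norm(d)
def plane(c,u,v,z):
    d=ray(c,u,v); return c["P"]+d*(z-c["P"][2])/d[2]
def proj(c,p):
    q=c["R"].T@(np.array(p)-c["P"]); return np.array([c["cx"]+c["f"]*q[0]/-q[2], c["cy"]+c["f"]*q[1]/q[2]])
def tri(cs,uvs):
    A=np.zeros((3,3));b=np.zeros(3)
    for c,(u,v) in zip(cs,uvs):
        d=ray(c,u,v);M=np.eye(3)-np.outer(d,d);A+=M;b+=M@c["P"]
    return np.linalg.solve(A,b)
def blobs(c,col,box=None,amin=4):
    h=cv2.cvtColor(c["image"],cv2.COLOR_BGR2HSV)
    if col=="red": m=cv2.inRange(h,(0,140,80),(8,255,255))|cv2.inRange(h,(172,140,80),(180,255,255))
    else: m=cv2.inRange(h,(22,120,120),(34,255,255))
    if box:
        k=np.zeros_like(m);x0,y0,x1,y1=box;k[y0:y1,x0:x1]=255;m&=k
    n,l,st,ce=cv2.connectedComponentsWithStats(m)
    return sorted([(int(st[i,4]),ce[i].round(1).tolist(),st[i,:4].tolist()) for i in range(1,n) if st[i,4]>=amin],reverse=True)
E
python3 - <<'E'
from h import *
t=cam("top"); s=cam("side")
for c,b in ((t,(150,160,290,270)),(s,(230,140,330,250))):
    for col in ("yellow","red"): print(col,blobs(c,col,b))
def big(c,col,b): return blobs(c,col,b)[0][1]
P={}
for col in ("yellow","red"):
    ut=big(t,col,(150,160,290,270)); us=big(s,col,(230,140,330,250))
    P[col]=plane(t,*ut,.063)
    print(col,"top plane",P[col],"tri",tri([t,s],[ut,us]))
d=P["yellow"]-P["red"]; print(np.linalg.norm(d),"yaw",np.arctan2(-d[0],d[1]))
cv2.imwrite("pics/topz.png",cv2.resize(t["image"][150:270,140:300],None,fx=5,fy=5,interpolation=cv2.INTER_CUBIC))
cv2.imwrite("pics/sidez.png",cv2.resize(s["image"][130:250,210:350],None,fx=5,fy=5,interpolation=cv2.INTER_CUBIC))
E
```

```text
yellow [(180, [186.3, 219.8], [179, 212, 15, 16]), (17, [217.8, 177.1], [216, 175, 4, 5])]
red [(170, [249.7, 235.7], [243, 229, 15, 15]), (13, [232.0, 180.3], [231, 178, 3, 5])]
yellow [(92, [262.3, 172.4], [257, 168, 11, 10]), (10, [300.7, 158.4], [298, 157, 5, 5])]
red [(98, [251.6, 205.4], [245, 201, 13, 12]), (12, [298.2, 165.1], [296, 164, 5, 3])]
yellow top plane [0.45993786 0.34377825 0.063     ] tri [0.46176263 0.34531547 0.05522194]
red top plane [0.42921419 0.21905533 0.063     ] tri [0.43122293 0.21940055 0.05760397]
0.12845135390410414 yaw -0.24152661750158647
```

View pics/topz.png

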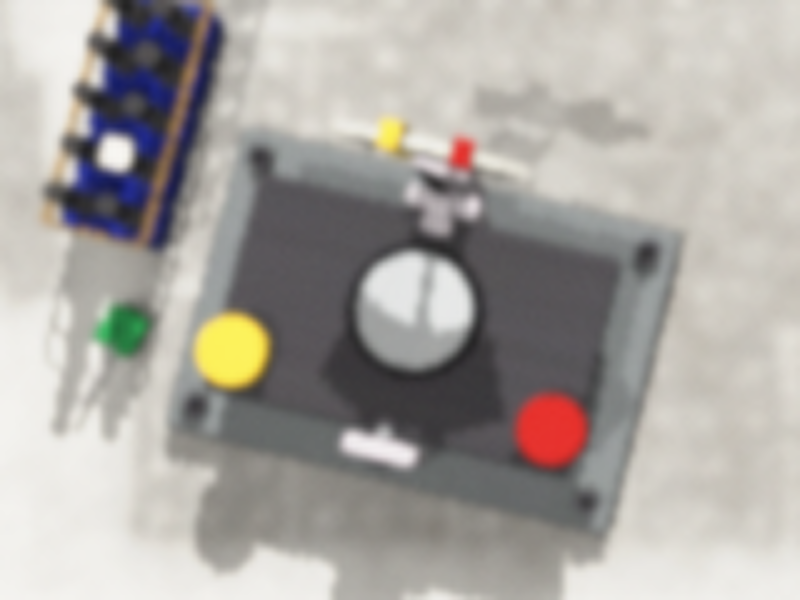

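View pics/sidez.png

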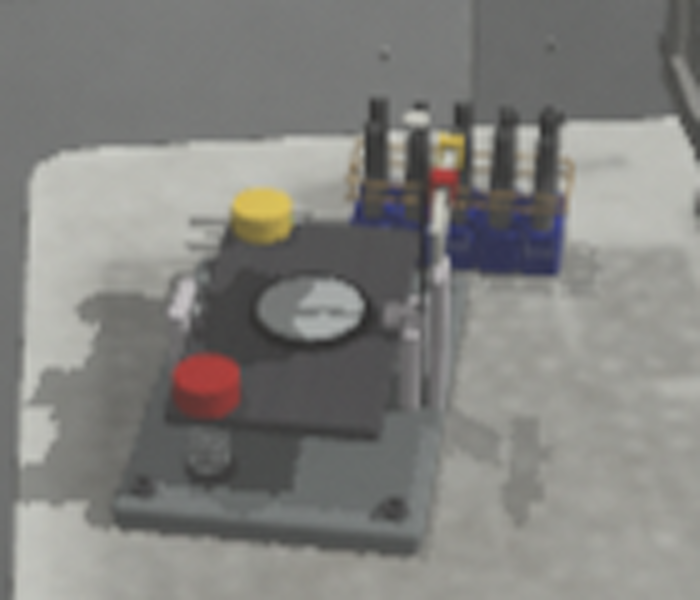

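```bash
python3 - <<'E'
from h import *
t=cam("top");s=cam("side")
C=np.array([.4718,.2747]);yw=-.2415
ex=np.array([np.cos(yw),np.sin(yw)]);ey=np.array([-np.sin(yw),np.cos(yw)])
for n,a,b in (("y",(217.8,177.1),(300.7,158.4)),("r",(232.0,180.3),(298.2,165.1))):
    p=plane(t,*a,.129); q=tri([t,s],[a,b])
    for w in (p,q): print(n,w.round(4),"mount",((w[:2]-C)@ex).round(4),((w[:2]-C)@ey).round(4),"tilt",np.arcsin((w[:2]-C)@ey/.086).round(3))
E
```

```text
y [0.5352 0.2743 0.129 ] mount 0.0617 0.0148 tilt 0.173
y [0.5376 0.274  0.1302] mount 0.0641 0.0151 tilt 0.176
r [0.5294 0.2482 0.129 ] mount 0.0623 -0.012 tilt -0.14
r [0.5304 0.2479 0.1308] mount 0.0633 -0.012 tilt -0.14
```

Call:
apply_moves(slide=[[0.9,3.4,-0.3],[1.9,6.9,-0.6],[2.8,10.3,-0.9],[3.8,13.8,-1.2],[4.7,17.2,-1.6],[5.6,20.6,-1.9],[6.6,24.1,-2.2],[7.5,27.5,-2.5],[8.4,30.9,-2.8],[9.4,34.4,-3.1],[10.3,37.8,-3.4],[11.2,41.2,-3.8],[12.2,44.7,-4.1],[13.1,48.1,-4.4],[14.1,51.6,-4.7],[15,55,-5]], dr=[[0,0,0.178],[0,0,0.356],[0,0,0.534],[0,0,0.712],[0,0,0.89],[0,0,1.068],[0,0,1.246],[0,0,1.424],[0,0,1.602],[0,0,1.78],[0,0,1.958],[0,0,2.136],[0,0,2.314],[0,0,2.492],[0,0,2.67],[0,0,2.85]], fingers=[0,0,0,0,0,0,0,0,0,0,0,0,0,0,0,0], force=40)

```text
time: 2.35
eef_pos: [0.3628, -0.0367, 0.2035]
tcp_rot: [0.001, -0.031, 1.0, -0.0]
contact_force: [-0.1, -0.7, -0.2]
grip_width: 0.0001
```

Call:
apply_moves(slide=[[0.4,2.3,0],[0.7,4.6,0],[1.1,6.9,0],[1.4,9.2,0],[1.8,11.5,0],[2.1,13.8,0],[2.5,16.1,0],[2.8,18.4,0],[3.2,20.6,0],[3.6,22.9,0],[3.9,25.2,-0.5],[4.3,27.5,-1],[4.6,29.8,-1.5],[5,32.1,-2],[5.3,34.4,-2.5],[5.7,36.7,-3]], dr=[[0,0,0.178],[0,0,0.356],[0,0,0.534],[0,0,0.712],[0,0,0.89],[0,0,1.068],[0,0,1.246],[0,0,1.424],[0,0,1.602],[0,0,1.78],[0,0,1.958],[0,0,2.136],[0,0,2.314],[0,0,2.492],[0,0,2.67],[0,0,2.84]], fingers=[0,0,0,0,0,0,0,0,0,0,0,0,0,0,0,0])

```text
time: 4.35
eef_pos: [0.4195, 0.33, 0.1732]
tcp_rot: [-0.0, 0.993, -0.12, 0.0]
contact_force: [-0.1, -0.7, 1.4]
grip_width: 0.0001
```

```bash
python3 - <<'E'
from h import *
st=bot.get_state(); print(st["joint_pos"].round(2),st["eef_pos"],st["tcp_rot"].round(3),st["contact_force"].round(2))
w=cam("wrist"); cv2.imwrite("pics/w1.png",w["image"])
Rt=rot(st["tcp_rot"]);print("tool x",Rt[:,0].round(3),np.arctan2(Rt[1,0],Rt[0,0]))
for col,z in (("yellow",.063),("red",.063)):
    for b in blobs(w,col,amin=10)[:4]: print(col,b,plane(w,*b[1],.063).round(4),plane(w,*b[1],.129).round(4))
E
```

```text
[ 0.55  0.17 -0.33  1.06 -0.   -2.36] [0.41949675 0.33000347 0.17322377] [-0.     0.993 -0.12   0.   ] [-0.05 -0.75  1.43]
tool x [ 0.971 -0.238  0.   ] -0.24065617530042435
yellow (1012, [245.8, 167.3], [228, 149, 36, 37]) [0.4614 0.3432 0.063 ] [0.4721 0.3336 0.129 ]
yellow (442, [332.2, 13.2], [324, 0, 18, 28]) [0.5482 0.2588 0.063 ] [0.534  0.2733 0.129 ]
red (1062, [407.9, 166.6], [389, 149, 39, 37]) [0.4318 0.2201 0.063 ] [0.4509 0.2456 0.129 ]
red (487, [386.1, 13.2], [365, 0, 35, 27]) [0.5396 0.2237 0.063 ] [0.5279 0.2482 0.129 ]
```

View pics/w1.png

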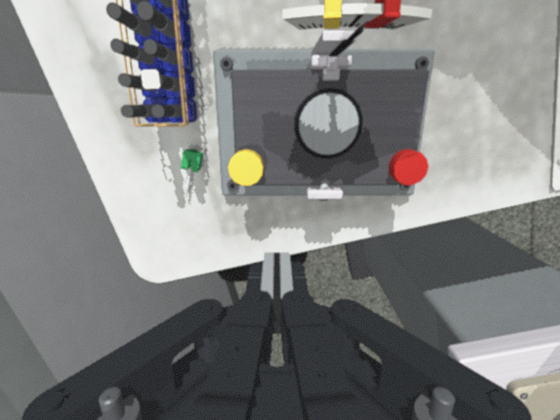

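Call:
apply_moves(slide=[[1.5,0.5,-1],[3,1,-3],[4.1,1.4,-5.5],[4.1,1.4,-7.5],[4.1,1.4,-8],[4.1,1.4,-8]], dr=[[0,0,0],[0,0,0],[0,0,0],[0,0,0],[0,0,0],[0,0,0]], fingers=[0,0,0,0,0,0])

```text
time: 5.15
eef_pos: [0.4606, 0.3427, 0.0931]
tcp_rot: [0.0, 0.992, -0.124, -0.0]
contact_force: [-0.3, -0.1, -0.3]
grip_width: 0.0
```

```bash
cat > look.py <<'E'
import sys
from h import *
st=bot.get_state(); print(st["time"],st["eef_pos"].round(4),st["contact_force"].round(2))
w=cam("wrist"); cv2.imwrite(f"pics/{sys.argv[1]}.png",w["image"])
for col in ("yellow","red"):
    for b in blobs(w,col,amin=30)[:4]: print(col,b,plane(w,*b[1],.063).round(4),plane(w,*b[1],.129).round(4))
E
python3 look.py w2
```

```text
5.15 [0.4606 0.3427 0.0931] [-0.27 -0.05 -0.26]
yellow (1782, [465.3, 71.6], [425, 48, 67, 48]) [0.5336 0.2329 0.063 ] [0.5362 0.2718 0.129 ]
yellow (1012, [270.7, 245.8], [248, 230, 49, 36]) [0.4696 0.3425 0.063 ] [0.5003 0.3334 0.129 ]
red (2229, [494.1, 252.8], [465, 228, 60, 50]) [0.4346 0.2218 0.063 ] [0.4806 0.2655 0.129 ]
red (419, [528.7, 89.5], [493, 79, 67, 15]) [0.5184 0.2043 0.063 ] [0.5277 0.2557 0.129 ]
red (241, [546.0, 57.3], [529, 51, 31, 11]) [0.5306 0.1968 0.063 ] [0.5346 0.2515 0.129 ]
```

View pics/w2.png

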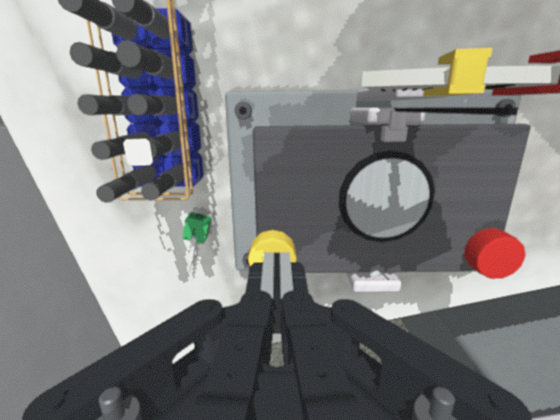

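Call:
apply_moves(slide=[[0,0,-0.4],[0,0,-0.8],[0,0,-1.1],[0,0,-1.3],[0,0,-1.5],[0,0,-1.5]], dr=[[0,0,0],[0,0,0],[0,0,0],[0,0,0],[0,0,0],[0,0,0]], fingers=[0,0,0,0,0,0])

```text
time: 5.95
eef_pos: [0.4611, 0.3446, 0.0794]
tcp_rot: [-0.002, 0.992, -0.123, 0.0]
contact_force: [-1.8, 2.1, 6.5]
grip_width: -0.0004
```

```bash
python3 look.py w3
```

```text
5.95 [0.4611 0.3446 0.0794] [-1.76  2.12  6.47]
yellow (2949, [513.5, 64.1], [455, 35, 96, 59]) [0.5328 0.2236 0.063 ] [0.5363 0.2716 0.129 ]
yellow (795, [273.7, 248.3], [249, 235, 50, 31]) [0.4747 0.3415 0.063 ] [0.5061 0.3328 0.129 ]
red (2976, [522.7, 271.5], [488, 244, 72, 56]) [0.4304 0.2188 0.063 ] [0.4831 0.2691 0.129 ]
red (148, [548.8, 88.6], [535, 85, 25, 8]) [0.5194 0.209  0.063 ] [0.5293 0.264  0.129 ]
```

View pics/w3.png

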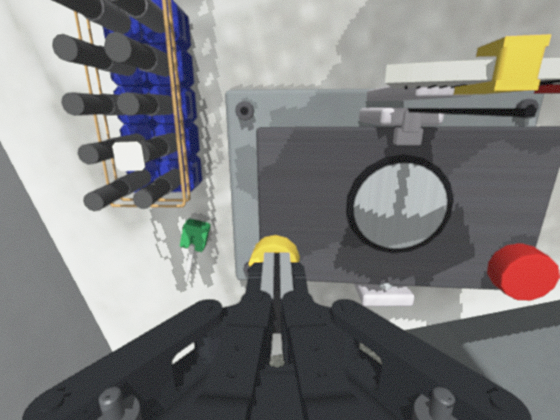

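```bash
cat > tip.py <<'E'
import sys
from h import *
w=cam("wrist"); cv2.imwrite(f"pics/{sys.argv[1]}.png",cv2.resize(w["image"][0:160,380:560],None,fx=4,fy=4,interpolation=cv2.INTER_CUBIC))
C=np.array([.4718,.2747]);yw=-.2415
ex=np.array([np.cos(yw),np.sin(yw)]);ey=np.array([-np.sin(yw),np.cos(yw)])
for uv in eval(sys.argv[2]):
    p=plane(w,*uv,.1305)[:2]-C; print(uv,(p@ex).round(4),(p@ey).round(4))
E
python3 tip.py w3z "[(535,112),(482,88),(545,92),(477,44),(548,35)]"; python3 - <<'E'
from h import *
t=cam("top"); cv2.imwrite("pics/top3.png",cv2.resize(t["image"][160:230,190:270],None,fx=8,fy=8,interpolation=cv2.INTER_CUBIC))
E
```

```text
(535, 112) 0.0535 0.0062
(482, 88) 0.0585 0.0191
(545, 92) 0.0576 0.0052
(477, 44) 0.067 0.0219
(548, 35) 0.0686 0.0077
```

View pics/w3z.png

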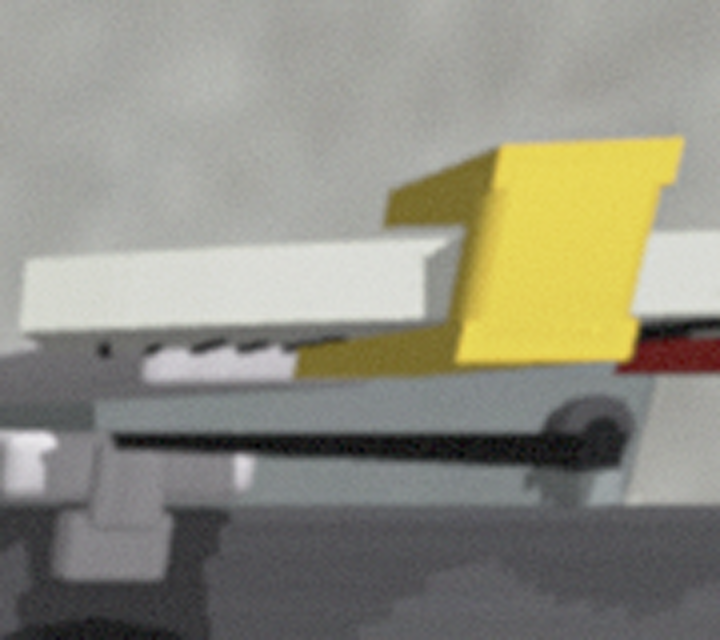

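View pics/top3.png

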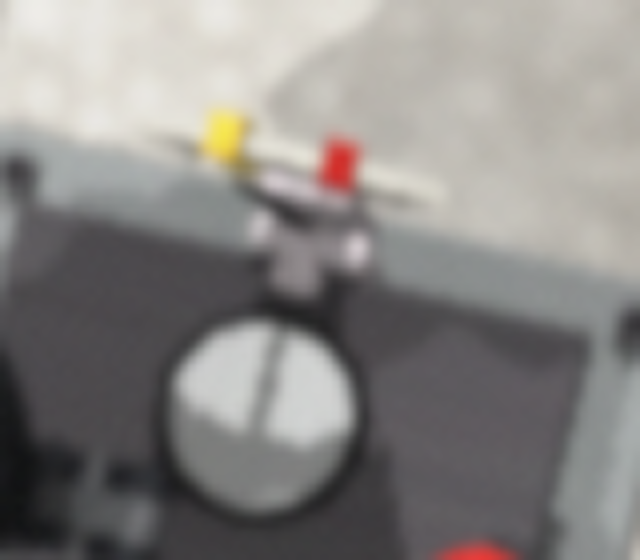

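Call:
apply_moves(slide=[[0,0,-0.2],[0,0,-0.4],[0,0,-0.4]], dr=[[0,0,0],[0,0,0],[0,0,0]], fingers=[0,0,0])

```text
time: 6.48
eef_pos: [0.4612, 0.3451, 0.076]
tcp_rot: [-0.002, 0.992, -0.123, 0.001]
contact_force: [-2.0, 3.2, 9.6]
grip_width: 0.0001
```

```bash
python3 tip.py w4z "[]"; python3 look.py w4|head -3; python3 - <<'E'
from h import *
t=cam("top"); cv2.imwrite("pics/top4.png",cv2.resize(t["image"][160:230,190:270],None,fx=8,fy=8,interpolation=cv2.INTER_CUBIC))
E
```

```text
6.525 [0.4612 0.3451 0.0761] [-1.76  2.94  9.18]
yellow (3256, [527.5, 62.7], [464, 31, 96, 63]) [0.5323 0.2211 0.063 ] [0.5362 0.2717 0.129 ]
yellow (805, [274.8, 248.3], [250, 235, 51, 31]) [0.4763 0.3411 0.063 ] [0.5078 0.3325 0.129 ]
```

View pics/w4z.png

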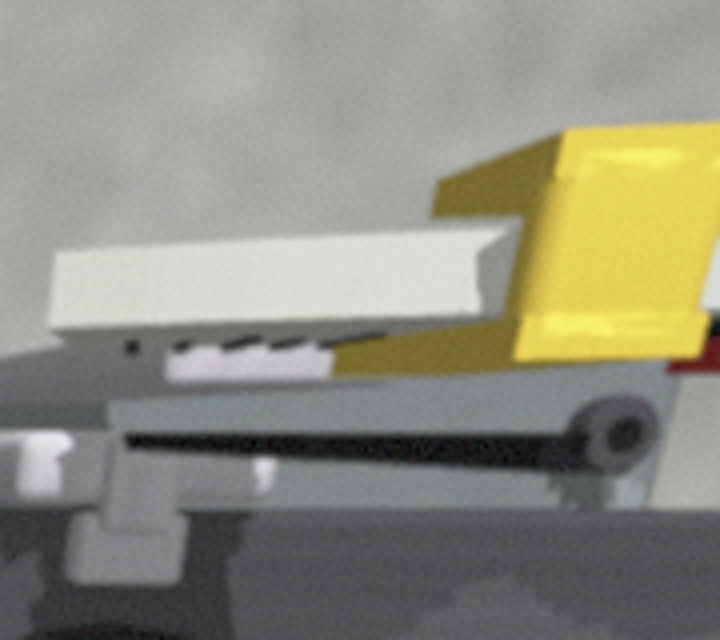

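View pics/top4.png

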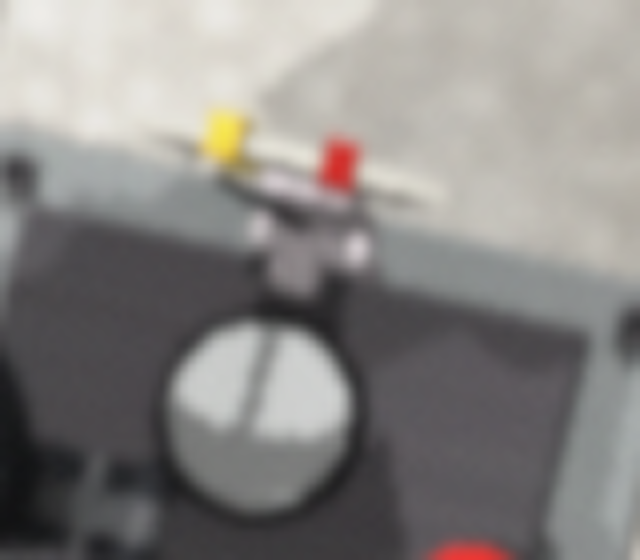

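```bash
python3 - <<'E'
from h import *
st=bot.get_state();print(st["time"],st["contact_force"])
w=cam("wrist")
C=np.array([.4718,.2747]);yw=-.2415
ex=np.array([np.cos(yw),np.sin(yw)]);ey=np.array([-np.sin(yw),np.cos(yw)])
print("cam mount",((w["P"][:2]-C)@ex).round(4),((w["P"][:2]-C)@ey).round(4),w["P"][2])
for n,uv in (("tip",(527.5,113.5)),("bl",(508.5,90)),("br",(555,89)),("scale L end",(393,82))):
  for z in (.126,.1305,.134,.137):
    p=plane(w,*uv,z)[:2]-C; print(n,z,(p@ex).round(4),(p@ey).round(4))
t=cam("top")
for uv in ((190+225/8,160+180/8),(190+205/8,160+158/8),(190+240/8,160+163/8)):
    p=plane(t,*uv,.1305)[:2]-C; print("top",(p@ex).round(4),(p@ey).round(4))
E
```

```text
6.625 [-3.33080448  3.81981197  9.49491953]
cam mount 0.0546 0.064 0.19693345896385256
tip 0.126 0.0532 0.0074
tip 0.1305 0.0533 0.011
tip 0.134 0.0533 0.0138
tip 0.137 0.0534 0.0162
bl 0.126 0.0582 0.0129
bl 0.1305 0.0579 0.0161
bl 0.134 0.0577 0.0187
bl 0.137 0.0576 0.0208
br 0.126 0.0583 0.0027
br 0.1305 0.0581 0.0066
br 0.134 0.0579 0.0096
br 0.137 0.0577 0.0122
scale L end 0.126 0.0599 0.0386
scale L end 0.1305 0.0596 0.0402
scale L end 0.134 0.0593 0.0415
scale L end 0.137 0.0591 0.0425
top 0.052 0.0114
top 0.0558 0.0172
top 0.0566 0.0091
```

Call:
apply_moves(slide=[[0,0,-0.2],[0,0,-0.3],[0,0,-0.3]], dr=[[0,0,0],[0,0,0],[0,0,0]], fingers=[0,0,0])

```text
time: 7.1
eef_pos: [0.4613, 0.3454, 0.0735]
tcp_rot: [-0.002, 0.992, -0.122, 0.001]
contact_force: [-3.2, 3.4, 12.1]
grip_width: 0.0
```

```bash
python3 tip.py w5z "[]"; python3 look.py w5|head -3; python3 - <<'E'
from h import *
t=cam("top"); cv2.imwrite("pics/top5.png",cv2.resize(t["image"][160:230,190:270],None,fx=8,fy=8,interpolation=cv2.INTER_CUBIC))
E
```

```text
7.15 [0.4613 0.3454 0.0736] [-3.05  3.33 11.36]
yellow (2891, [532.9, 62.4], [471, 28, 89, 65]) [0.5322 0.2213 0.063 ] [0.5362 0.2729 0.129 ]
yellow (812, [275.6, 248.2], [250, 235, 51, 30]) [0.4776 0.3407 0.063 ] [0.509  0.3323 0.129 ]
```

View pics/w5z.png

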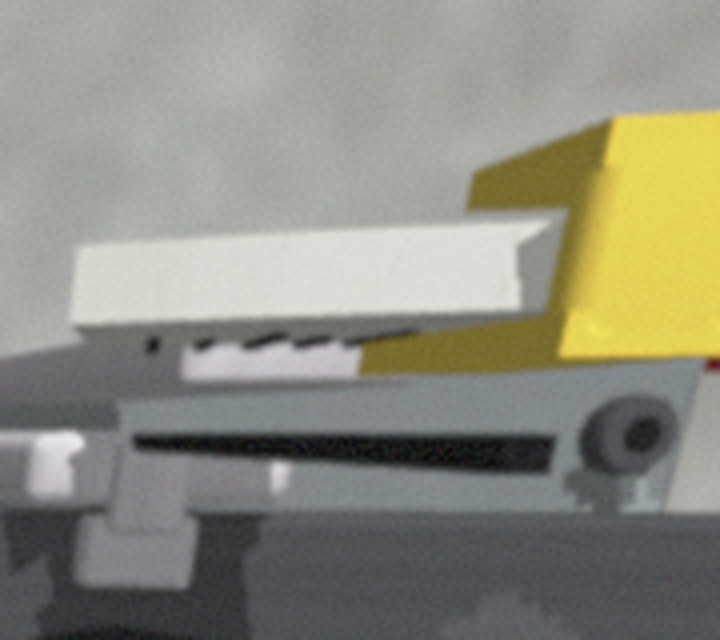

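View pics/top5.png

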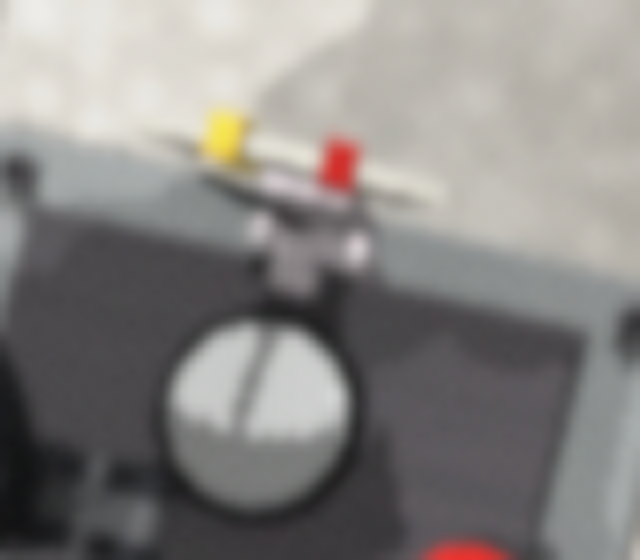

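```bash
python3 - <<'E'
from h import *
w=cam("wrist")
C=np.array([.4718,.2747]);yw=-.2415
ex=np.array([np.cos(yw),np.sin(yw)]);ey=np.array([-np.sin(yw),np.cos(yw)])
for n,uv in (("tip",(518.7,114)),("bandtop",(520,89)),("bandbot",(470,93.5))):
  for z in (.116,.12,.125,.1295,.134,.137):
    p=plane(w,*uv,z)[:2]-C; print(n,z,(p@ex).round(4),(p@ey).round(4))
# use top: strip profile
t=cam("top")
im=t["image"]; print(im[178:186,212:226].sum(2))
for uv in ((190+207/8,160+179/8),):
    p=plane(t,*uv,.1295)[:2]-C; print("top",(p@ex).round(4),(p@ey).round(4))
E
```

```text
tip 0.116 0.053 0.0039
tip 0.12 0.053 0.007
tip 0.125 0.0531 0.0108
tip 0.1295 0.0532 0.0143
tip 0.134 0.0533 0.0177
tip 0.137 0.0534 0.02
bandtop 0.116 0.0588 0.0051
bandtop 0.12 0.0586 0.0081
bandtop 0.125 0.0583 0.0118
bandtop 0.1295 0.0581 0.0152
bandtop 0.134 0.0578 0.0186
bandtop 0.137 0.0577 0.0209
bandbot 0.116 0.0578 0.017
bandbot 0.12 0.0576 0.0194
bandbot 0.125 0.0574 0.0224
bandbot 0.1295 0.0573 0.0251
bandbot 0.134 0.0571 0.0278
bandbot 0.137 0.0569 0.0296
[[511 482 491 531 548 538 518 493 517 599 643 660 662 659]
 [541 497 486 527 544 520 478 432 441 514 564 596 614 627]
 [539 514 507 521 524 491 448 401 391 416 458 498 514 531]
 [499 486 466 436 430 435 432 421 420 432 476 531 538 518]
 [461 441 418 359 324 335 365 396 431 459 513 583 607 590]
 [431 420 406 374 333 302 282 298 340 383 445 524 563 564]
 [420 416 411 403 386 352 304 256 246 264 313 363 400 426]
 [413 415 414 414 406 394 367 330 287 262 264 263 262 282]]
top 0.0513 0.0157
```

Call:
apply_moves(slide=[[0,0,0],[0,0,0],[0,0,0],[0,0,0],[0,0,0],[0,0,0],[0,0,0],[0,0,0.4],[0,0,0.8],[0,0,1.2],[0,0,1.6],[0,0,2.4],[0,0,3],[0,0,3]], dr=[[0,0,0],[0,0,0],[0,0,0],[0,0,0],[0,0,0],[0,0,0],[0,0,0],[0,0,0],[0,0,0],[0,0,0],[0,0,0],[0,0,0],[0,0,0],[0,0,0]], fingers=[0,0,0,0,0,0,0,0,0,0,0,0,0,0])

```text
time: 9.1
eef_pos: [0.4609, 0.3433, 0.102]
tcp_rot: [-0.0, 0.992, -0.123, 0.001]
contact_force: [0.1, -0.1, -0.0]
grip_width: -0.0005
```

```bash
python3 look.py w6; python3 - <<'E'
from h import *
t=cam("top"); cv2.imwrite("pics/top6.png",cv2.resize(t["image"][160:230,190:270],None,fx=8,fy=8,interpolation=cv2.INTER_CUBIC))
E
```

```text
9.1 [0.4609 0.3433 0.102 ] [ 0.09 -0.05 -0.01]
yellow (1384, [449.1, 75.8], [415, 55, 57, 42]) [0.5337 0.2363 0.063 ] [0.5362 0.2718 0.129 ]
yellow (1179, [272.9, 242.5], [251, 225, 46, 38]) [0.4676 0.3427 0.063 ] [0.4974 0.3343 0.129 ]
red (2001, [485.5, 247.0], [458, 224, 57, 47]) [0.4342 0.2216 0.063 ] [0.4778 0.2632 0.129 ]
red (1446, [535.4, 76.8], [478, 55, 82, 41]) [0.5229 0.1951 0.063 ] [0.5299 0.2476 0.129 ]
```

View pics/w6.png

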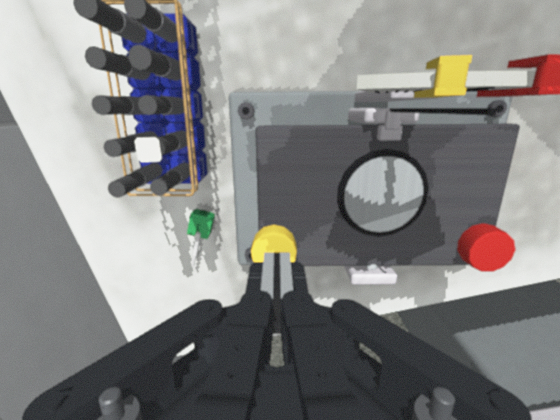

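View pics/top6.png

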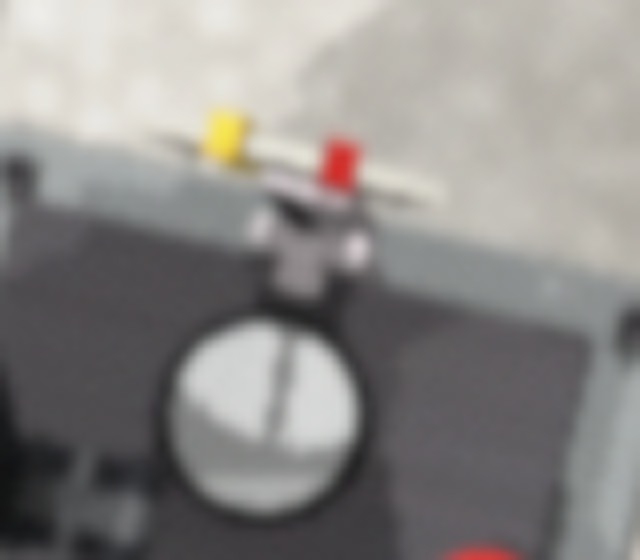

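Call:
apply_moves(slide=[[-0.6,-2,1],[-1.5,-5,2],[-2.3,-9,2],[-3.1,-12.4,1.5],[-3.1,-12.4,0],[-3.1,-12.4,-0.8],[-3.1,-12.4,-0.8]], dr=[[0,0,0],[0,0,0],[0,0,0],[0,0,0],[0,0,0],[0,0,0],[0,0,0]], fingers=[0,0,0,0,0,0,0])

```text
time: 10.07
eef_pos: [0.4289, 0.2194, 0.0926]
tcp_rot: [0.0, 0.992, -0.123, -0.001]
contact_force: [1.2, -0.1, 0.4]
grip_width: 0.0001
```

```bash
python3 look.py w7
```

```text
10.075 [0.4289 0.2194 0.0926] [ 1.18 -0.09  0.39]
yellow (2281, [53.6, 253.6], [24, 229, 61, 50]) [0.4631 0.3384 0.063 ] [0.4829 0.277  0.129 ]
yellow (293, [19.8, 89.1], [0, 85, 45, 8]) [0.5452 0.3131 0.063 ] [0.5289 0.2628 0.129 ]
yellow (31, [2.0, 56.9], [0, 54, 6, 7]) [0.5594 0.314  0.063 ] [0.5369 0.2633 0.129 ]
red (1962, [68.5, 68.4], [40, 45, 74, 47]) [0.5477 0.287  0.063 ] [0.5304 0.2482 0.129 ]
red (1059, [276.6, 244.3], [253, 228, 49, 35]) [0.4383 0.2159 0.063 ] [0.469  0.2083 0.129 ]
red (349, [549.8, 177.9], [538, 166, 22, 22]) [0.4405 0.0703 0.063 ] [0.4703 0.1267 0.129 ]
```

View pics/w7.png

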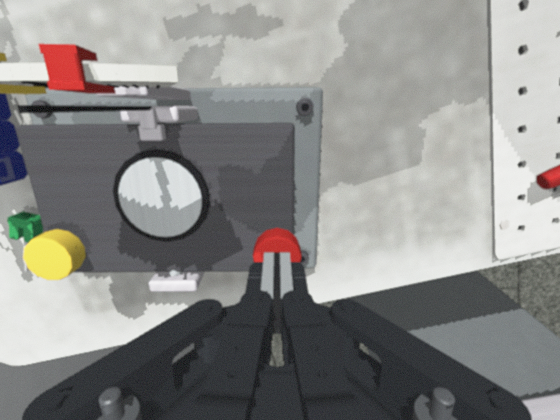

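Call:
apply_moves(slide=[[0,0,-0.4],[0,0,-0.8],[0,0,-1.1],[0,0,-1.4],[0,0,-1.6],[0,0,-1.8],[0,0,-1.8]], dr=[[0,0,0],[0,0,0],[0,0,0],[0,0,0],[0,0,0],[0,0,0],[0,0,0]], fingers=[0,0,0,0,0,0,0])

```text
time: 11.0
eef_pos: [0.4294, 0.218, 0.0759]
tcp_rot: [0.002, 0.992, -0.123, 0.0]
contact_force: [-2.3, -4.6, 9.0]
grip_width: 0.0001
```

```bash
python3 - <<'E'
from h import *
st=bot.get_state();print(st["time"],st["eef_pos"],st["contact_force"])
w=cam("wrist"); t=cam("top")
cv2.imwrite("pics/w8z.png",cv2.resize(w["image"][0:160,0:180],None,fx=4,fy=4,interpolation=cv2.INTER_CUBIC))
cv2.imwrite("pics/top8.png",cv2.resize(t["image"][160:230,190:270],None,fx=8,fy=8,interpolation=cv2.INTER_CUBIC))
E
```

```text
11.0 [0.42936302 0.21803108 0.07592071] [-2.26754546 -4.59800954  9.00709903]
```

View pics/w8z.png

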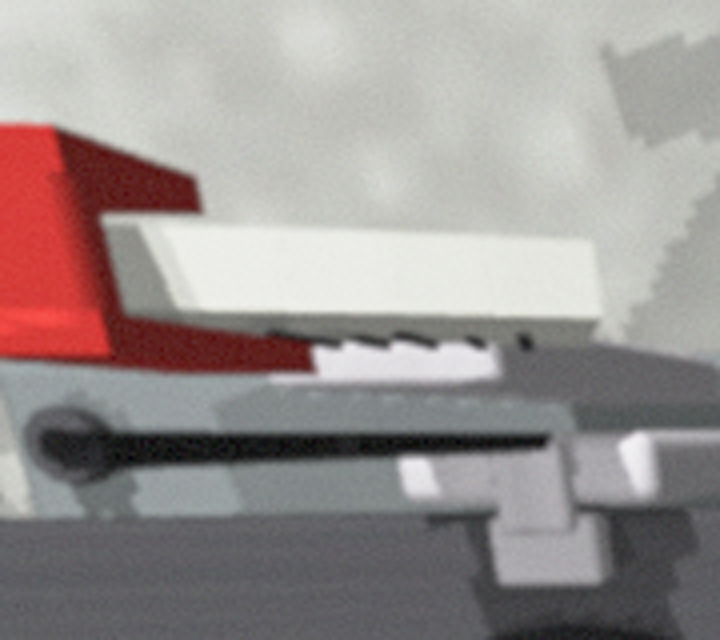

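View pics/top8.png

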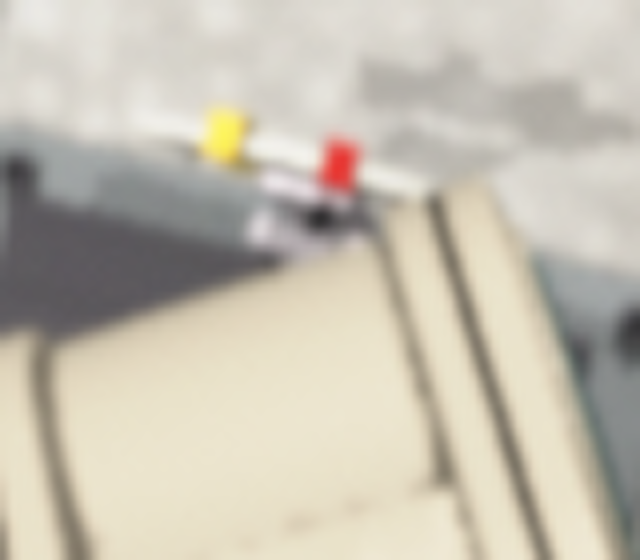

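```bash
python3 - <<'E'
from h import *
w=cam("wrist")
C=np.array([.4718,.2747]);yw=-.2415
ex=np.array([np.cos(yw),np.sin(yw)]);ey=np.array([-np.sin(yw),np.cos(yw)])
for n,uv,zs in (("tip40",(10,111),(.130,)),("tip60",(15,111),(.13,)),("tip100",(25,111),(.13,)),("bandtop",(27.5,89),(.135,.137,.139)),("bandbot",(78.7,92.5),(.119,.122))):
  for z in zs:
    p=plane(w,*uv,z)[:2]-C; print(n,z,(p@ex).round(4),(p@ey).round(4))
im=cv2.resize(w["image"][100:128,0:45],None,fx=16,fy=16,interpolation=cv2.INTER_CUBIC)
cv2.imwrite("pics/w8zz.png",cv2.convertScaleAbs(im,alpha=2.2))
E
```

```text
tip40 0.13 0.0537 -0.0098
tip60 0.13 0.0537 -0.0109
tip100 0.13 0.0537 -0.013
bandtop 0.135 0.0577 -0.0185
bandtop 0.137 0.0576 -0.0201
bandtop 0.139 0.0575 -0.0216
bandbot 0.119 0.0578 -0.0184
bandbot 0.122 0.0577 -0.0203
```

View pics/w8zz.png

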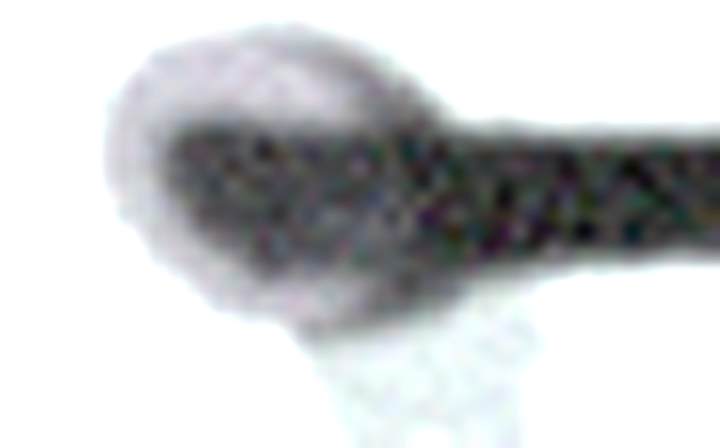

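Call:
apply_moves(slide=[[0,0,-0.05],[0,0,-0.05],[0,0,-0.05],[0,0,-0.05],[0,0,-0.05],[0,0,-0.05],[0,0,-0.05],[0,0,-0.05],[0,0,0.3],[0,0,0.7],[0,0,1.1],[0,0,1.5],[0,0,2.4],[0,0,4],[-1,0,6],[-3,0,8],[-5,0,9],[-5,0,9]], dr=[[0,0,0],[0,0,0],[0,0,0],[0,0,0],[0,0,0],[0,0,0],[0,0,0],[0,0,0],[0,0,0],[0,0,0],[0,0,0],[0,0,0],[0,0,0],[0,0,0],[0,0,0],[0,0,0],[0,0,0],[0,0,0]], fingers=[0,0,0,0,0,0,0,0,0,0,0,0,0,0,0,0,0,0])

```text
time: 13.4
eef_pos: [0.3793, 0.2195, 0.1669]
tcp_rot: [-0.001, 0.992, -0.122, 0.001]
contact_force: [-0.0, -1.2, 0.2]
grip_width: 0.0
```

```bash
python3 look.py w9; python3 - <<'E'
from h import *
s=cam("side"); t=cam("top")
a=cv2.resize(s["image"][130:250,210:350],None,fx=4,fy=4,interpolation=cv2.INTER_CUBIC)
cv2.imwrite("pics/side9.png",a)
print(blobs(t,"yellow",(150,160,290,270)),blobs(t,"red",(150,160,290,270)))
E
```

```text
13.4 [0.3793 0.2195 0.1669] [-0.03 -1.2   0.21]
yellow (1296, [91.7, 152.9], [70, 135, 45, 38]) [0.461  0.3407 0.063 ] [0.4601 0.299  0.129 ]
red (1045, [261.0, 152.4], [243, 134, 36, 37]) [0.4306 0.2176 0.063 ] [0.4386 0.212  0.129 ]
red (892, [502.6, 94.9], [471, 77, 61, 37]) [0.4281 0.0418 0.063 ] [0.4369 0.0878 0.129 ]
[(181, [186.4, 219.8], [179, 212, 15, 16]), (17, [217.8, 177.1], [216, 175, 4, 5])] [(47, [253.7, 234.0], [251, 229, 6, 12]), (13, [232.0, 180.3], [231, 178, 3, 5])]
```

View pics/w9.png

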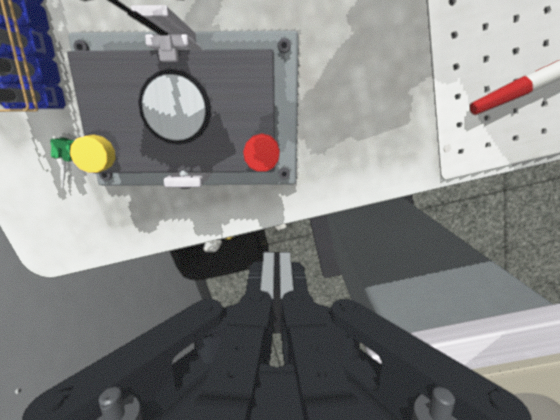

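View pics/side9.png

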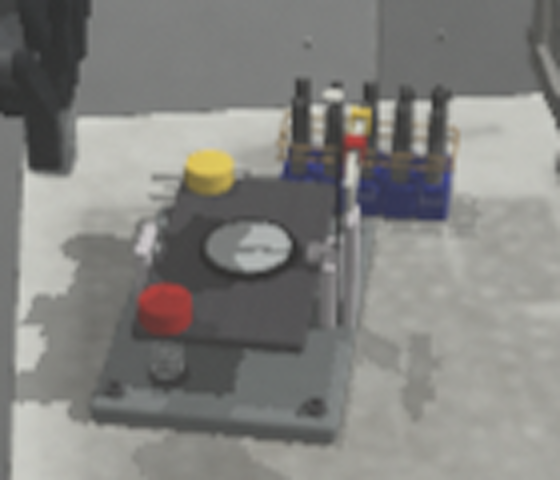

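The arm is clear of the mount, the plate is level, and the bands sit at the same pixels as at the start: (217.8,177.1) and (232.0,180.3).

```bash
python3 -c "
from rig import bot
print(bot.finish_job())"
```

```text
the job is handed in; nothing more can be done
None
```

I pressed the yellow cap and then the red cap with the closed fingertips. Each was held with the pointer on its band for about a second, then let back up. The job was handed in at about 13.5 s.

| | Pointer tip from zero | Band centre from zero | Agreement |
|---|---|---|---|
| Yellow | 14–16 mm (cameras and press depth); about 17 mm from force | 14–15 mm | Within the ±4 mm band on every estimate |
| Red | about 11 mm by camera, about 12 mm by depth and force, plus a small final push of 0.5 mm | about 12 mm | Within the ±4 mm band on every estimate |

- **Less certain on red:** a base screw behind the pointer tip in the wrist image and the arm in the top view made that camera reading rougher. I took no picture after the last 0.5 mm push.
- **Where the views disagreed:** the wrist and top views differed by up to 3 mm on the band centres. That came down to the band-top height I assumed; taking it near the stated 135 mm brought them together.
- **Final checks:** the plate was level and the pointer back at zero. The bands were at exactly their starting pixels in the top view. The arm was clear of the mount with only a residual force reading of about 1 N. The cutter by the mount, the pen and the rack looked undisturbed in the last views; cutter_b was not in them, and the arm never went down near it.

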